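# Put the bone-section tablets away in their storage case

## Task

Unscrew the cap in the middle of the storage case all the way to its stop so that its keeper arms clear the wells, then lay each resin tablet lying on the bench into a well of its own and press it down until it sits level and flush with the well's walls. With all of them flush, screw the cap fully home again so that the keeper arms lie over the wells; leave the tray, the jar and the balance where they are.

Things in the scene. Friction and masses are not known exactly. Their poses are not given: they have to be found in the camera images.
- case: Fixed storage case: grey square base board 304 x 304 x 10 mm with four alike rectangular wells in a plus round a central canister. Origin: centre of its underside, on the bench; x and y run along the arms of the plus and parallel to the board's sides. Wells are 88 mm long (outward from the centre) and 68 mm wide inside, with 6 mm aluminium walls, top 30 mm above the bench.
- cap (a joint): Captive screw cap of the canister, on the vertical through the case's origin: black ribbed cylinder, 56 mm across, 33 to 80 mm above the bench. In rad, growing counter-clockwise from above (unscrewing): 0 = fully home, 2.356 = unscrewed to its stop. It does not rise or come off; about 0.12 N m turns it, and it stays where left. About 1.2 rad a grasp: regrasp.
- cap_grip (a point): Point on the cap's axis 66 mm above the bench: height to grip the cap, at any yaw. The cap carries four flat steel keeper arms 90 degrees apart, 16 mm wide, 33 to 41 mm above the bench, reaching 73 mm from the axis. At cap 0 they lie along the case's x and y axes, over the wells' inner ends; at 2.356 on the diagonals, clear of all wells.
- well0 (a point): Centre of the well on the case's +x side, 98 mm from the case's centre and 18 mm above the bench: where the centre of a tablet's underside is when pressed fully home. Axes as the case's.
- well1 (a point): Centre of the well on the case's +y side, 98 mm from the case's centre and 18 mm above the bench: where the centre of a tablet's underside is when pressed fully home. Axes as the case's. The well's two long sides are open over their middle 48 mm, for the fingers.
- well2 (a point): Centre of the well on the case's -x side, 98 mm from the case's centre and 18 mm above the bench: where the centre of a tablet's underside is when pressed fully home. Axes as the case's. Each well's floor is a black sliding bed, its top at first 24 mm above the bench, so a tablet just laid in stands 6 mm proud of the walls.
- well3 (a point): Centre of the well on the case's -y side, 98 mm from the case's centre and 18 mm above the bench: where the centre of a tablet's underside is when pressed fully home. Axes as the case's. A push of about 8 N drives tablet and bed 6 mm down to a stop, the tablet's top flush with the walls; friction keeps them there.
- tablet0: Loose flat resin tablet with a bone section in its top, 80 x 60 x 12 mm, about 75 g, lying flat on the bench beside the case. Origin: centre of its underside; x along its 80 mm length, y across its 60 mm width, z up. All tablets are alike; three or four are present. Gripped across the 60 mm width it goes into a well lengthwise, either end first.
- tablet1: Loose flat resin tablet with a bone section in its top, 80 x 60 x 12 mm, about 75 g, lying flat on the bench beside the case. Origin: centre of its underside; x along its 80 mm length, y across its 60 mm width, z up. Same as tablet0; may be absent.
- tablet2: Loose flat resin tablet with a bone section in its top, 80 x 60 x 12 mm, about 75 g, lying flat on the bench beside the case. Origin: centre of its underside; x along its 80 mm length, y across its 60 mm width, z up. Same as tablet0; may be absent.
- tablet3: Loose flat resin tablet with a bone section in its top, 80 x 60 x 12 mm, about 75 g, lying flat on the bench beside the case. Origin: centre of its underside; x along its 80 mm length, y across its 60 mm width, z up. Same as tablet0; may be absent.
- finds_tray: Bystander: white tray of bones, 100 x 160 x 25 mm, beyond the case at the left. Origin: centre of its underside.
- sample_jar: Bystander: closed glass jar, 64 mm across, 85 mm high, beyond the case at the right. Origin: centre of its underside.
- balance: Bystander: laboratory balance, 200 x 170 mm, 58 mm high, at the left. Origin: centre of its underside.

How it is judged:
On the way, in this order (a step that is already met when the one before it is completed fails the run):
1. the cap is unscrewed to its stop (within 0.2 rad) (value of joint cap above 2.15 rad), for 0.2 s.
2. every tablet lies in a well of its own, level and pressed flush, with the cap still unscrewed (((horizontal distance between tablet0 and well0 below 0.009 m and z of tablet0 in the frame of well0 below 0.0025 m) or (horizontal distance between tablet0 and well1 below 0.009 m and z of tablet0 in the frame of well1 below 0.0025 m) or (horizontal distance between tablet0 and well2 below 0.009 m and z of tablet0 in the frame of well2 below 0.0025 m) or (horizontal distance between tablet0 and well3 below 0.009 m and z of tablet0 in the frame of well3 below 0.0025 m)) and angle between each of tablet0, tablet1, tablet2, tablet3's own z axis and vertical below 0.06 rad and ((horizontal distance between tablet1 and well0 below 0.009 m and z of tablet1 in the frame of well0 below 0.0025 m) or (horizontal distance between tablet1 and well1 below 0.009 m and z of tablet1 in the frame of well1 below 0.0025 m) or (horizontal distance between tablet1 and well2 below 0.009 m and z of tablet1 in the frame of well2 below 0.0025 m) or (horizontal distance between tablet1 and well3 below 0.009 m and z of tablet1 in the frame of well3 below 0.0025 m)) and ((horizontal distance between tablet2 and well0 below 0.009 m and z of tablet2 in the frame of well0 below 0.0025 m) or (horizontal distance between tablet2 and well1 below 0.009 m and z of tablet2 in the frame of well1 below 0.0025 m) or (horizontal distance between tablet2 and well2 below 0.009 m and z of tablet2 in the frame of well2 below 0.0025 m) or (horizontal distance between tablet2 and well3 below 0.009 m and z of tablet2 in the frame of well3 below 0.0025 m)) and ((horizontal distance between tablet3 and well0 below 0.009 m and z of tablet3 in the frame of well0 below 0.0025 m) or (horizontal distance between tablet3 and well1 below 0.009 m and z of tablet3 in the frame of well1 below 0.0025 m) or (horizontal distance between tablet3 and well2 below 0.009 m and z of tablet3 in the frame of well2 below 0.0025 m) or (horizontal distance between tablet3 and well3 below 0.009 m and z of tablet3 in the frame of well3 below 0.0025 m)) and value of joint cap above 2 rad), for 0.3 s.
3. the cap is screwed home over the tablets (value of joint cap below 0.15 rad), for 0.2 s.
At the end, for the whole second after the job is handed in: Every tablet present lies at rest in a well of its own, face up, centred within 9 mm, level within 0.06 rad and at most 2.5 mm above fully home; the cap is within 0.15 rad of fully screwed home; tray, jar and balance are within 30 mm of where they stood (((horizontal distance between tablet0 and well0 below 0.009 m and z of tablet0 in the frame of well0 below 0.0025 m) or (horizontal distance between tablet0 and well1 below 0.009 m and z of tablet0 in the frame of well1 below 0.0025 m) or (horizontal distance between tablet0 and well2 below 0.009 m and z of tablet0 in the frame of well2 below 0.0025 m) or (horizontal distance between tablet0 and well3 below 0.009 m and z of tablet0 in the frame of well3 below 0.0025 m)) and angle between each of tablet0, tablet1, tablet2, tablet3's own z axis and vertical below 0.06 rad and ((horizontal distance between tablet1 and well0 below 0.009 m and z of tablet1 in the frame of well0 below 0.0025 m) or (horizontal distance between tablet1 and well1 below 0.009 m and z of tablet1 in the frame of well1 below 0.0025 m) or (horizontal distance between tablet1 and well2 below 0.009 m and z of tablet1 in the frame of well2 below 0.0025 m) or (horizontal distance between tablet1 and well3 below 0.009 m and z of tablet1 in the frame of well3 below 0.0025 m)) and ((horizontal distance between tablet2 and well0 below 0.009 m and z of tablet2 in the frame of well0 below 0.0025 m) or (horizontal distance between tablet2 and well1 below 0.009 m and z of tablet2 in the frame of well1 below 0.0025 m) or (horizontal distance between tablet2 and well2 below 0.009 m and z of tablet2 in the frame of well2 below 0.0025 m) or (horizontal distance between tablet2 and well3 below 0.009 m and z of tablet2 in the frame of well3 below 0.0025 m)) and ((horizontal distance between tablet3 and well0 below 0.009 m and z of tablet3 in the frame of well0 below 0.0025 m) or (horizontal distance between tablet3 and well1 below 0.009 m and z of tablet3 in the frame of well1 below 0.0025 m) or (horizontal distance between tablet3 and well2 below 0.009 m and z of tablet3 in the frame of well2 below 0.0025 m) or (horizontal distance between tablet3 and well3 below 0.009 m and z of tablet3 in the frame of well3 below 0.0025 m)) and value of joint cap below 0.15 rad and linear speed of each of tablet0, tablet1, tablet2, tablet3 below 0.02 m/s and distance of each of finds_tray, sample_jar, balance from where it was at the start of the episode below 0.03 m); the robot touches nothing.
It fails at once if the tray, the jar or the balance is pushed more than 30 mm or tipped (distance of any of finds_tray, sample_jar, balance from where it was at the start of the episode above 0.03 m or angle between any of finds_tray, sample_jar, balance's own z axis and vertical above 0.5 rad).
Of tablet0, tablet1, tablet2, tablet3 only 3 to 4 are there at a start; the rules pass over those that are not, and their reading is None.
At some moment in a run one of tablet0, tablet1, tablet2, tablet3 may be knocked a few centimetres aside while the robot is not near it.
Once in a run the grip may slacken for a moment while it holds something.
It also fails if it takes over 210 s, if anything falls off the work surface, if the arm or the gripper's body presses on something with over 40 N, if the wrist force passes 120 N, or if a joint passes its speed limit or range.

## Robot

A 6-joint arm with a two-finger parallel gripper is mounted at the origin on the work surface. World frame = base frame: x ahead of the robot, y to its left, z up, the work surface at z = 0. Lengths are in m, angles in rad, forces in N, time in s.
With the tool pointing down it reaches from about 0.375 to 0.975 m from the base axis. Payload 3.8 kg.
Tool frame: the origin (TCP) lies midway between the tips of the shut fingers; the grasp point (between the pads) lies 19 mm behind it; z points along the fingers, y is the line along which they close (so a half turn about z gives the same grasp; the last joint's range is limited). The gripper opens to 88 mm and grips with 3 to 60 N. Pads are 18 mm wide; open, the fingers measure 123 mm over their backs; the gripper's body (75 mm by 187 mm) begins 45 mm behind the grasp point.
Start: joints at [-1.265, 0.264, 1.604, -0, 1.274, -0.037], TCP at [0.227, -0.636, 0.239] pointing down, gripper open.
Joint ranges: [-2.63, 2.63], [-0.94, 2.18], [0.31, 2.57], [-1.31, 4.45], [0, 2.66], [-2.55, 2.55]. Speed limits (rad/s): [2.57, 2.57, 3.14, 3.14, 3.14, 3.14].

## Interface

Orientations are given as a rotation vector (axis times angle).
In Python, from cell import manip, inverse_kinematics, cams, order gives the robot as it stands. Calls block until the motion is done:
- manip.move_pose(position, orientation): joint-space move of the TCP to a pose.
- manip.move_linear(position, rate=0.15, rot=None): straight line of the TCP; rot=None keeps the orientation; rate is the mean speed in m/s.
- manip.set_joints(angles): joint-space move.
- manip.set_gripper(opening, force=None): finger opening in m; force is the grip in N (None keeps the last); returns when the fingers have stopped.
- manip.dwell(seconds).
- inverse_kinematics(position, orientation): joint angles nearest the present ones, or None.
- manip.state(): the state.
- cams.capture(name): name is "side" or "top" or "wrist"; returns a dict with "image" (480x640x3 uint8, blue, green, red), "z_map" (480x640 float32, m along the optical axis (not along the pixel's ray), 0 where there is no reading), "intrinsics" (3x3 intrinsics, pixels), "position" and "orientation" of the camera in the world; the wrist camera has in their place "T_tool_cam" (4x4, takes a point from camera to tool coordinates, whose origin is the TCP and whose axes are the flange's). Camera axes: x right, y down, z forward; pixel columns grow to the right and rows downward; lengths in m; the calibration is good to about 2 mm. A picture is of the moment at which its call begins: read the wrist's pose just before it.
A pose or a line that the arm cannot do raises manip.IKError and nothing moves.
- order.close_job(): hands the job in; it is judged then, once.
The state is a dict: "clock": time; "joint_pos": joint angles; "joint_velocities": joint speeds; "tau": joint torques, N m; "tool_pos": TCP position; "tcp_rot": TCP orientation; "contact_force": force on the tool from outside, world axes, zero at the start; "moment": the same for the moment, N m; "gripper_width": finger opening in m; "grasp_force": force on a finger pad.
Only numpy, scipy, OpenCV 4.12 (cv2) and the standard library are available. Lean on these libraries where they do the work, as an engineer would, in place of code of your own. Each camera call takes 0.05 s, during which the arm holds its last target. There are 200 camera calls.

## Working session

There is one attempt and no reset: what is moved stays moved. The work goes in short steps, each a Python script; the robot and the scene stay as the last script left them, time stands still between calls to the robot, and variables do not carry over. Pictures are saved under pics/ and viewed, at most 14 in all, crops included, and the job is handed in when it is done.

```bash
ls; mkdir -p pics
python3 - <<'E'
from cell import manip, cams
import cv2,numpy as np
for n in("top","side"):
    c=cams.capture(n); cv2.imwrite(f"pics/{n}0.png",c["image"]); np.savez(f"{n}0.npz",**{k:v for k,v in c.items()})
    print(n,c["intrinsics"],c["position"],c["orientation"])
s=manip.state();print(s)
E
```

```text
pics
top [[478.88539804   0.         327.45059945]
 [  0.         478.88539804 230.35017919]
 [  0.           0.           1.        ]] [0.40536754 0.13042875 1.24869973] [-2.12889806  2.19144039 -0.13709915]
side [[435.76503142   0.         319.26325952]
 [  0.         435.76503142 241.35070825]
 [  0.           0.           1.        ]] [ 0.42721237 -0.76797887  0.61404888] [-2.10739932  0.11476552 -0.07778633]
{'clock': 0.1, 'joint_pos': array([-1.26495076e+00,  2.64656029e-01,  1.60520425e+00, -1.62952113e-05,
        1.27372071e+00, -3.69234616e-02]), 'joint_velocities': array([-4.90210435e-04, -2.51098562e-03, -2.33049339e-03,  6.54329606e-04,
       -9.81819228e-04,  8.46372120e-05]), 'tau': array([ 1.08687396e-03, -5.03616464e+01, -3.58072615e+01,  7.30038271e-02,
        2.33477948e-02, -7.21695778e-05]), 'tool_pos': array([ 0.22665236, -0.63513646,  0.23754512]), 'tcp_rot': array([-3.09362625e+00, -5.35460097e-01,  4.42663386e-04]), 'contact_force': array([-0.72804154, -0.19960902, -1.00658893]), 'moment': array([-0.02235262,  0.04002485,  0.02799088]), 'grasp_force': 0.0, 'gripper_width': 0.08849785340074323}
```

View pics/top0.png

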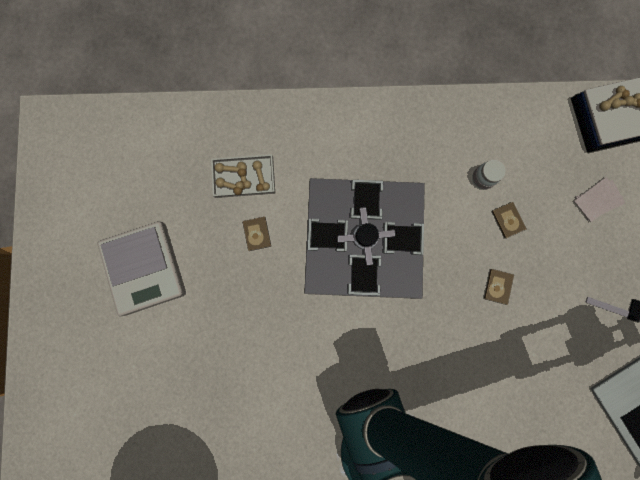

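View pics/side0.png

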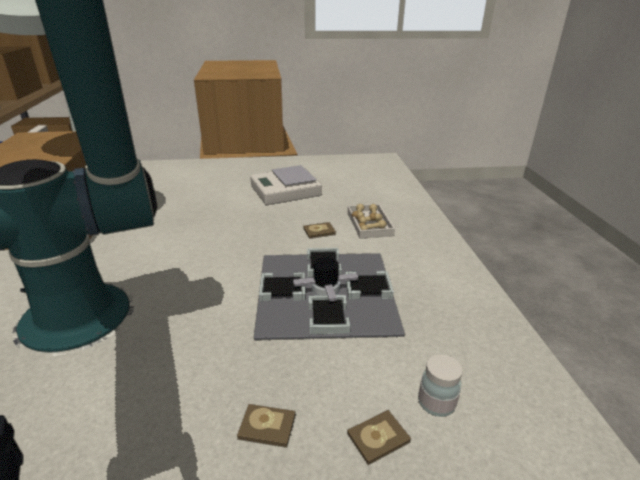

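Top view: case centred on about (365,237), tablets at (257,234), (509,220) and (499,286); tray at (243,176), jar at (489,174), balance at (143,268). The side view also shows three tablets, (319,230), (267,424) and (379,436). Next I localise them.

```bash
cat > h.py <<'E'
from cell import manip, inverse_kinematics, cams, order
import cv2, numpy as np
from scipy.spatial.transform import Rotation as R
def rot(yaw):
    "tool down, tool y axis (closing line) at world angle yaw (mod pi)"
    y=np.array([np.cos(yaw),np.sin(yaw),0]); z=np.array([0,0,-1.]); x=np.cross(y,z)
    return R.from_matrix(np.c_[x,y,z]).as_rotvec()
def cap(name):
    s=manip.state(); c=cams.capture(name)
    if name=="wrist":
        T=np.eye(4); T[:3,:3]=R.from_rotvec(s["tcp_rot"]).as_matrix(); T[:3,3]=s["tool_pos"]; T=T@c["T_tool_cam"]
    else:
        T=np.eye(4); T[:3,:3]=R.from_rotvec(c["orientation"]).as_matrix(); T[:3,3]=c["position"]
    return c["image"],c["z_map"],c["intrinsics"],T
def world(zm,K,T):
    v,u=np.mgrid[:480,:640]; P=np.stack([(u-K[0,2])*zm/K[0,0],(v-K[1,2])*zm/K[1,1],zm],-1)
    return P@T[:3,:3].T+T[:3,3]
def ray(px,K,T,z):
    d=np.c_[(np.atleast_2d(px)-K[:2,2])/K[0,0],np.ones(len(np.atleast_2d(px)))]@T[:3,:3].T
    return T[:3,3]+d*((z-T[2,3])/d[:,2])[:,None]
def blobs(mask,W,amin=60):
    n,l,st,_=cv2.connectedComponentsWithStats(mask.astype(np.uint8)); out=[]
    for i in range(1,n):
        if st[i,4]<amin: continue
        p=W[l==i]; (c,sz,a)=cv2.minAreaRect((p[:,:2]*1000).astype(np.float32))
        a=np.radians(a+(90 if sz[1]>sz[0] else 0))
        out.append(dict(c=np.array(c)/1000,size=sorted(sz)[::-1],yaw=(a+np.pi/2)%np.pi-np.pi/2,z=np.median(p[:,2]),px=st[i,:2]+st[i,2:4]/2,n=st[i,4]))
    return out
def tabmask(im):
    h=cv2.cvtColor(im,cv2.COLOR_BGR2HSV); m=((h[...,1]>75)&(h[...,0]<30)&(h[...,2]>30)).astype(np.uint8)
    return cv2.morphologyEx(m,cv2.MORPH_CLOSE,np.ones((9,9)))
def show(b): 
    for x in b: print(np.round(x["c"],4),np.round(x["size"],1),"yaw",round(x["yaw"],3),"z",round(float(x["z"]),4),np.round(x["px"]),x["n"])
E
python3 - <<'E'
from h import *
for n in("top","side"):
    im,zm,K,T=cap(n); W=world(zm,K,T); print(n); show(blobs(tabmask(im),W))
    if n=="top":
        sub=(W[...,2]>.006)&(W[...,2]<.1)&(zm>0); sub[:160]=0;sub[320:]=0;sub[:,:290]=0;sub[:,440:]=0
        show(blobs(sub,W)); print(W[10:470:460,10:630:200,2], np.median(W[200:300,200:230,2]))
E
```

```text
top
[ 0.6599 -0.2666] [940.8  68.5] yaw -1.073 z 0.0863 [620.  98.] 529
[0.6025 0.2426] [437.7 119.2] yaw 0.783 z 0.0276 [242. 178.] 939
[ 0.4836 -0.1295] [540.9  78.9] yaw -1.192 z 0.0112 [509. 220.] 685
[0.4847 0.2505] [275.4  83.7] yaw 0.692 z 0.0122 [257. 234.] 667
[0.4935 0.8743] [1378.1  587.6] yaw -1.286 z -0.3455 [  6. 322.] 1187
[ 0.4223 -0.1114] [477.3  84.9] yaw 1.465 z 0.0111 [499. 286.] 717
[0.5372 0.0261] [304.7 304. ] yaw 1.5 z 0.0119 [364. 238.] 12796
[[-0.75033306 -0.74994868 -0.7499548  -0.75681607]] -0.00018719379099918498
side
[-0.3628  0.8988] [3678.   341.8] yaw -1.051 z 0.2187 [ 43. 102.] 7463
[0.3969 0.8469] [3201.2  465.3] yaw -1.417 z 0.1171 [246. 110.] 8268
[ 0.5974 -0.1768] [1226.6   95.4] yaw 1.368 z 0.0238 [369. 216.] 562
[ 0.5132 -0.2154] [1115.3   84.3] yaw 1.492 z 0.0106 [320. 230.] 309
[ 0.3926 -0.5228] [487.4  87.7] yaw 1.533 z 0.0111 [266. 426.] 1713
[ 0.489  -0.5302] [482.6  92.9] yaw 1.126 z 0.0112 [379. 437.] 1830
```

```bash
sed -i 's/p=W\[l==i\];/p=W[l==i]; p=p[(p[:,2]>-.02)\&(p[:,2]<.1)]\n        if len(p)<amin\/2: continue\n       /' h.py
python3 - <<'E'
from h import *
print(cams.capture("wrist")["T_tool_cam"].round(4))
for n in("top","side"):
    im,zm,K,T=cap(n); W=world(zm,K,T); print(n); show(blobs(tabmask(im),W))
manip.move_pose([.537,.026,.33],rot(-.07+np.pi/2))
im,zm,K,T=cap("wrist"); W=world(zm,K,T); print(K, T.round(3))
print(manip.state()["joint_pos"].round(2),manip.state()["clock"])
m=(W[...,2]>.006)&(W[...,2]<.1)&(zm>.05);show(blobs(m,W,500))
cv2.imwrite("pics/w1.png",im); np.savez("w1.npz",im=im,zm=zm,K=K,T=T)
im,zm,K,T=cap("top"); cv2.imwrite("pics/t1.png",im[200:])
W=world(zm,K,T); show(blobs(tabmask(im),W))
E
```

```text
[[-9.000e-04 -9.533e-01 -3.019e-01  7.750e-02]
 [ 1.000e+00 -7.000e-04 -7.000e-04 -6.000e-04]
 [ 4.000e-04 -3.019e-01  9.533e-01 -1.450e-01]
 [ 0.000e+00  0.000e+00  0.000e+00  1.000e+00]]
top
[ 0.8687 -0.6284] [105.5  59.4] yaw -1.522 z 0.0864 [620.  98.] 529
[0.7008 0.3436] [135.6  87.6] yaw -1.485 z 0.0275 [242. 178.] 941
[ 0.5721 -0.3523] [78.6 60.5] yaw 0.386 z 0.0114 [509. 220.] 681
[0.555 0.308] [78.8 58.3] yaw 0.186 z 0.0119 [257. 234.] 669
[ 0.3999 -0.3137] [78.1 60.6] yaw -0.28 z 0.0115 [500. 286.] 715
side
[0.0839 1.7341] [1257.1  345.9] yaw -1.152 z 0.041 [246. 110.] 8264
[0.7008 0.3461] [151.9  87.2] yaw 1.554 z 0.0239 [369. 216.] 559
[0.5541 0.3037] [78.2 61.1] yaw 0.272 z 0.0106 [320. 230.] 307
[ 0.4006 -0.3162] [79.  60.6] yaw -0.268 z 0.0111 [266. 426.] 1719
[ 0.5724 -0.355 ] [79.1 60.1] yaw 0.379 z 0.0112 [379. 437.] 1830
[[353.69393855   0.         315.65695259]
 [  0.         353.69393855 237.36190937]
 [  0.           0.           1.        ]] [[ 0.072  0.951  0.3    0.458]
 [ 0.997 -0.069 -0.022  0.031]
 [ 0.     0.301 -0.954  0.475]
 [ 0.     0.     0.     1.   ]]
[ 0.   -0.04  1.78 -0.    1.41 -1.5 ] 3.0083
[ 0.3994 -0.3142] [80.3 62.5] yaw -0.288 z 0.0111 [32. 96.] 3605
[0.5364 0.0259] [303.8 303. ] yaw 1.499 z 0.0099 [316. 179.] 53196
[0.5552 0.3082] [80.7 61.4] yaw 0.19 z 0.0112 [530. 186.] 2865
[ 0.572  -0.3527] [79.9 62.7] yaw 0.379 z 0.011 [ 44. 233.] 2574
[0.7067 0.3409] [163.5 101.8] yaw -1.502 z 0.0239 [548. 292.] 5366
[ 0.6762 -0.2853] [64.1 36.9] yaw 0.839 z 0.0416 [ 94. 308.] 1609
[ 0.8673 -0.6278] [102.7  57.4] yaw -1.509 z 0.0866 [620.  98.] 528
[0.7007 0.3436] [137.   88.3] yaw -1.515 z 0.0276 [242. 178.] 940
[ 0.5726 -0.3523] [77.7 60.6] yaw 0.389 z 0.0113 [509. 220.] 679
[0.5553 0.308 ] [78.3 58.9] yaw 0.185 z 0.0119 [257. 234.] 669
[ 0.4001 -0.3134] [77.7 61.1] yaw -0.291 z 0.0111 [499. 286.] 718
```

View pics/w1.png

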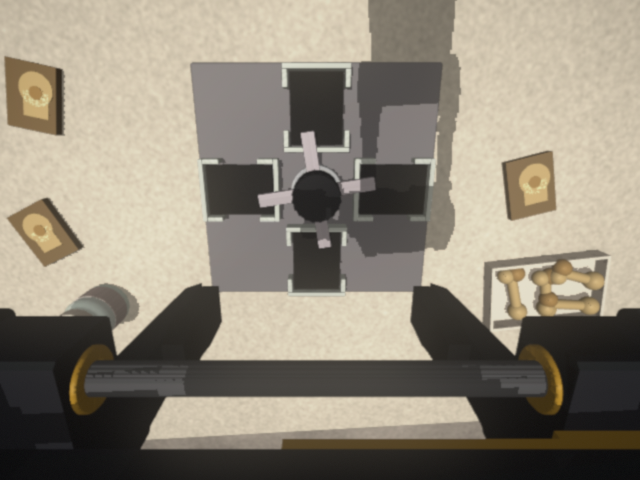

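View pics/t1.png

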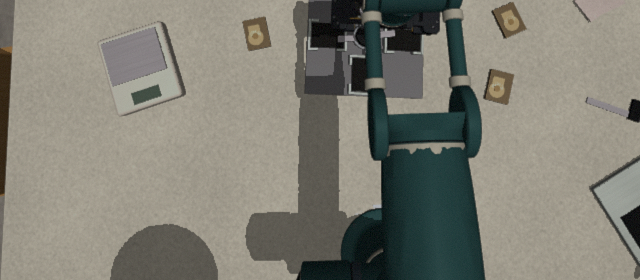

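Wrist view: three tablets at (33,96), (44,232) and (530,186). The case is centred near (316,180), with keeper arms almost along the plus, so the cap is near home. The top view with the arm moved shows no fourth tablet. Now I unscrew the cap.

```bash
cat >> h.py <<'E'
C=np.array([.5364,.0259]); CY=-.072; CAPC=C
def view(): manip.move_pose([C[0],C[1],.33],rot(CY+np.pi/2))
def arms(W,zm):
    "cap arm direction relative to the case, mod 90 deg, in (-pi/4,pi/4]"
    d=W[...,:2]-C; r=np.hypot(d[...,0],d[...,1]); m=(r>.04)&(r<.072)&(W[...,2]>.036)&(W[...,2]<.046)&(zm>.05)
    a=np.arctan2(d[...,1],d[...,0])[m]; return np.angle(np.exp(4j*(a-CY)).mean())/4, m.sum()
def capaxis(W,zm):
    d=W[...,:2]-C; m=(np.hypot(d[...,0],d[...,1])<.04)&(W[...,2]>.075)&(W[...,2]<.087)&(zm>.05)
    return cv2.minEnclosingCircle((W[m][:,:2]*1000).astype(np.float32)),W[m][:,2].mean()
def turn(y0,dyaw,f=35):
    "grip cap at tool yaw y0 and turn by dyaw with joint 6"
    manip.move_pose([CAPC[0],CAPC[1],.14],rot(y0)); manip.set_gripper(.086)
    manip.move_linear([CAPC[0],CAPC[1],.047],.1); manip.set_gripper(.04,f)
    s=manip.state(); print("w",s["gripper_width"].round(4),"gf",s["grasp_force"],s["contact_force"].round(1))
    n=max(1,int(abs(dyaw)/.15))
    for i in range(n):
        q=manip.state()["joint_pos"].copy() if i==0 else q
        q[5]-=dyaw/n; manip.set_joints(q)
    s=manip.state(); print("yaw end",yaw(s),"moment",s["moment"].round(2),"F",s["contact_force"].round(1),"gf",s["grasp_force"],s["clock"])
    manip.set_gripper(.086); manip.move_linear([CAPC[0],CAPC[1],.14],.15)
def yaw(s): 
    y=R.from_rotvec(s["tcp_rot"]).as_matrix()[:,1]; return round(float(np.arctan2(y[1],y[0])),3)
E
python3 - <<'E'
from h import *
d=np.load("w1.npz"); W=world(d["zm"],d["K"],d["T"])
print("arms",arms(W,d["zm"]),capaxis(W,d["zm"]))
turn(-.6,1.25)
view(); im,zm,K,T=cap("wrist"); W=world(zm,K,T); print("arms",arms(W,zm),capaxis(W,zm),manip.state()["clock"])
E
```

```text
arms (np.float64(0.1523482550787948), np.int64(1347)) (((536.773193359375, 25.836872100830078), 28.859268188476562), np.float64(0.07888895138321297))Traceback (most recent call last):
  File "<stdin>", line 4, in <module>
  File "h.py", line 49, in turn
    s=manip.state(); print("w",s["gripper_width"].round(4),"gf",s["grasp_force"],s["contact_force"].round(1))
                               ^^^^^^^^^^^^^^^^^^^^^^^^
AttributeError: 'float' object has no attribute 'round'
```

```bash
sed -i 's/s\["gripper_width"\].round(4)/round(s["gripper_width"],4)/' h.py
python3 - <<'E'
from h import *
manip.set_gripper(.086); manip.move_linear([CAPC[0],CAPC[1],.14],.15)
turn(-.6,1.25)
view(); im,zm,K,T=cap("wrist"); W=world(zm,K,T); print("arms",arms(W,zm),capaxis(W,zm),manip.state()["clock"])
E
```

```text
w 0.0554 gf 35.00719020143151 [ 3.2 -4.2 -1.5]
yaw end 0.644 moment [-0.5  -0.63  0.11] F [ 4.4 -1.9 -3.4] gf 35.00829370692372 12.475
arms (np.float64(-0.17305112367666162), np.int64(1359)) (((536.8754272460938, 25.870187759399414), 28.841890335083008), np.float64(0.07891365808253752)) 14.7333
```

Run:
```python
from h import *
turn(-.6,1.04)
view(); im,zm,K,T=cap("wrist"); W=world(zm,K,T); print("arms",arms(W,zm),manip.state()["clock"])
show(blobs(tabmask(im),W,500))
m=(W[...,2]>.006)&(W[...,2]<.1)&(zm>.05);show(blobs(m,W,500))
# well beds: heights
for k in range(4):
    a=CY+k*np.pi/2; c=C+.098*np.array([np.cos(a),np.sin(a)]); d=np.abs((W[...,:2]-c)@np.array([[np.cos(a),-np.sin(a)],[np.sin(a),np.cos(a)]]))
    b=(d[...,0]<.03)&(d[...,1]<.02)&(zm>.05); print(k,c.round(4),np.median(W[b][:,2]))
cv2.imwrite("pics/w2.png",im)
```

```text
w 0.0548 gf 35.007383711636066 [ 3.5 -3.4 -1.8]
yaw end 0.433 moment [-0.15 -0.89  0.1 ] F [ 4.7 -1.1 -4.5] gf 34.999116249382496 20.1667
arms (np.float64(0.7832282654401679), np.int64(1369)) 22.5917
[ 0.3974 -0.3197] [78.9 75.9] yaw -0.276 z 0.0111 [30. 98.] 3697
[0.5395 0.2807] [79.4 60.6] yaw 0.194 z 0.0113 [510. 178.] 2831
[ 0.5717 -0.3523] [78.5 62.5] yaw 0.372 z 0.011 [ 42. 235.] 2550
[0.6995 0.3454] [150.8  89.2] yaw 1.531 z 0.0274 [552. 292.] 2950
[ 0.3996 -0.3135] [80.3 62.7] yaw -0.276 z 0.0111 [31. 98.] 3596
[0.5365 0.0259] [303.7 302.9] yaw 1.499 z 0.01 [316. 182.] 53255
[0.5404 0.2809] [80.5 61.4] yaw 0.182 z 0.0113 [510. 178.] 2939
[ 0.5717 -0.3522] [79.8 62.5] yaw 0.373 z 0.011 [ 42. 236.] 2578
[0.7073 0.3416] [163.1 102.7] yaw -1.511 z 0.024 [548. 294.] 5248
[ 0.6757 -0.2857] [63.8 36.9] yaw 0.887 z 0.0384 [ 95. 308.] 1405
0 [0.6341 0.0189] 0.023085642601795187
1 [0.5434 0.1236] 0.02306962901384696
2 [0.4387 0.0329] 0.023104553442768405
3 [ 0.5294 -0.0718] 0.02302221942046251
```

View pics/w2.png

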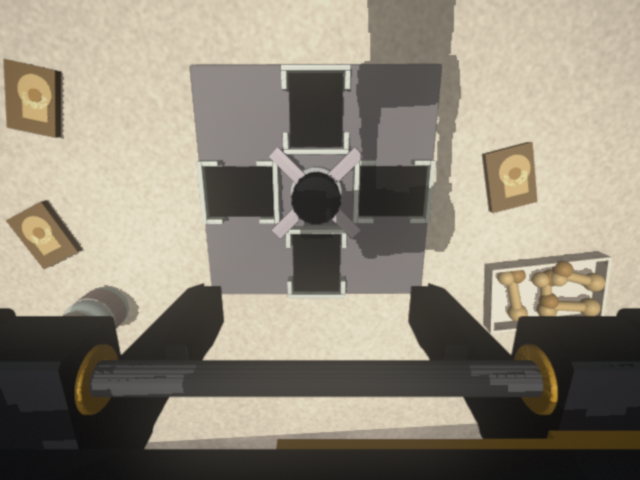

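Cap is at its stop (arms on the diagonals). The right-hand tablet has been knocked to (510,178); the wells' beds are at about 24 mm. Placing the first tablet now.

```bash
cat >> h.py <<'E'
def wellc(k): a=CY+k*np.pi/2; return C+.098*np.array([np.cos(a),np.sin(a)])
def tabs():
    im,zm,K,T=cap("wrist"); W=world(zm,K,T)
    b=[x for x in blobs((W[...,2]>.006)&(W[...,2]<.1)&(zm>.05),W,500) if abs(x["size"][0]-80)<5 and abs(x["size"][1]-61)<5]
    return b,im,zm,W
def best(p,y):
    "of the two equal grasps, the one with the smaller wrist turn"
    q=manip.state()["joint_pos"]; o=[]
    for k in(-1,0,1):
        r=rot(y+k*np.pi); j=inverse_kinematics(p,r)
        if j is not None: o.append((abs(j[5]-q[5])+.2*abs(j[5]),k,r))
    return min(o,key=lambda t:t[:2])[2]
def st(tag):
    s=manip.state(); print(tag,"w",round(s["gripper_width"],4),"gf",round(s["grasp_force"],1),"F",s["contact_force"].round(1),"tcp",s["tool_pos"].round(4),"t",round(s["clock"],1)); return s
def pick(c,y):
    p=lambda z:[c[0],c[1],z]
    manip.move_pose(p(.10),best(p(.10),y+np.pi/2)); manip.set_gripper(.084)
    manip.move_linear(p(.003),.1); manip.set_gripper(.05,40); st("grip")
    manip.move_linear(p(.075),.12); return st("lift")["gripper_width"]>.055
def place(k):
    w=wellc(k); y=CY+k*np.pi/2+np.pi/2; p=lambda z:[w[0],w[1],z]
    manip.move_pose(p(.075),best(p(.075),y)); s=st("over"); f0=s["contact_force"][2]
    if s["gripper_width"]<.055: print("LOST"); return False
    for z in(.045,.038,.034,.031,.028):
        manip.move_linear(p(z),.05); s=manip.state()
        if s["contact_force"][2]-f0>6: st("contact at"); break
    st("down"); manip.set_gripper(.072); manip.move_linear(p(.09),.12); return True
def press(k):
    w=wellc(k); y=CY+k*np.pi/2+np.pi/2; p=lambda z:[w[0],w[1],z]
    manip.move_pose(p(.09),best(p(.09),y)); manip.set_gripper(0,10); f0=st("press")["contact_force"][2]
    manip.move_linear(p(.042),.08)
    for z in np.arange(.038,.0239,-.0015):
        manip.move_linear(p(z),.03); s=manip.state(); f=s["contact_force"][2]-f0; print(round(z,4),round(s["tool_pos"][2],4),round(f,1))
        if f>28: break
    manip.move_linear(p(.09),.12)
E
python3 - <<'E'
from h import *
b,*_=tabs(); show(b); t=min(b,key=lambda x:np.hypot(*(x["c"]-[.54,.281])))
if pick(t["c"],t["yaw"]):
    im,zm,K,T=cap("wrist"); place(1)
    view(); b,im2,zm,W=tabs(); show(b); cv2.imwrite("pics/p1.png",np.vstack([im[100:],im2[:290]])[:600])
    a=blobs((tabmask(im2)>0),W,500); show(a)
E
```

```text
[ 0.3994 -0.3139] [80.3 62.4] yaw -0.286 z 0.0111 [31. 98.] 3601
[0.5401 0.2812] [80.2 61.4] yaw 0.183 z 0.0113 [510. 178.] 2946
[ 0.5719 -0.3524] [80.  62.4] yaw 0.381 z 0.0111 [ 43. 236.] 2582
grip w 0.0592 gf 40.0 F [-1.3  0.7  2.6] tcp [0.5404 0.2814 0.0035] t 25.8
lift w 0.0595 gf 40.0 F [-0.3 -0.5 -0.5] tcp [0.5395 0.281  0.0744] t 26.5
over w 0.0595 gf 40.0 F [ 0.8  0.4 -0.3] tcp [0.5433 0.1238 0.0746] t 28.0
down w 0.0591 gf 40.0 F [ 0.2  0.1 -1.1] tcp [0.5432 0.1236 0.0277] t 29.8
[ 0.3995 -0.3139] [80.  62.5] yaw -0.282 z 0.011 [31. 98.] 3595
[ 0.5721 -0.3529] [80.  63.1] yaw 0.388 z 0.011 [ 42. 234.] 2572
[ 0.3974 -0.3201] [78.6 75.6] yaw -0.282 z 0.011 [30. 98.] 3696
[0.5416 0.1231] [80.1 59.1] yaw 1.497 z 0.0352 [394. 191.] 3073
[ 0.572  -0.3518] [79.1 60.9] yaw 0.39 z 0.011 [ 42. 234.] 2542
[0.6988 0.3475] [156.8  88.7] yaw 1.454 z 0.0274 [551. 289.] 2913
```

View pics/p1.png

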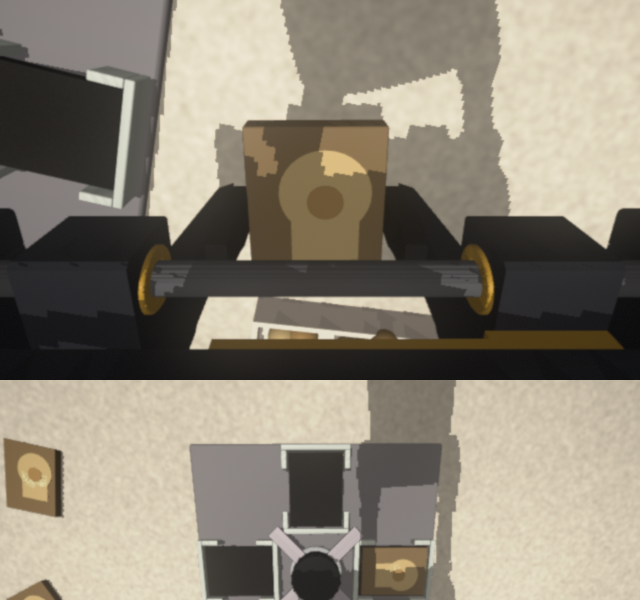

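The tablet hung level in the fingers (upper part), and now lies level in well1 (lower part, around (394,572)), with its top at about 36 mm. Pressing it, then the second.

Run:
```python
from h import *
press(1)
view(); b,im,zm,W=tabs(); show([x for x in blobs((tabmask(im)>0),W,500) if .01<x["c"][1]<.2]); print("arms",arms(W,zm))
t=min(b,key=lambda x:np.hypot(*(x["c"]-[.572,-.352]))); show([t])
if pick(t["c"],t["yaw"]):
    place(3); press(3)
view(); b,im,zm,W=tabs(); show(blobs((tabmask(im)>0),W,500)); print("arms",arms(W,zm))
```

```text
press w 0.0005 gf 0.0 F [-0.2  0.5 -0.5] tcp [0.5435 0.1236 0.09  ] t 35.1
0.038 0.0382 0.2
0.0365 0.0366 0.7
0.035 0.0353 3.9
0.0335 0.0338 5.1
0.032 0.0321 4.8
0.0305 0.0305 4.4
0.029 0.0303 13.3
0.0275 0.0302 23.5
0.026 0.0301 32.8
[0.5418 0.123 ] [80.1 59.2] yaw 1.5 z 0.0292 [393. 190.] 3008
arms (np.float64(0.782689834079315), np.int64(1355))
[ 0.5721 -0.3526] [79.9 62.2] yaw 0.379 z 0.011 [ 43. 234.] 2574
grip w 0.0596 gf 40.0 F [-0.  -0.1  2.8] tcp [ 0.5724 -0.3528  0.0036] t 44.9
lift w 0.0591 gf 40.0 F [-0.6  0.4 -1.3] tcp [ 0.5716 -0.3523  0.0745] t 45.6
over w 0.0591 gf 40.0 F [-0.7 -0.4 -0.7] tcp [ 0.5294 -0.0721  0.0749] t 47.7
down w 0.0595 gf 40.0 F [ 0.2  0.7 -0.9] tcp [ 0.5291 -0.0718  0.0278] t 49.5
press w 0.0008 gf 0.0 F [ 0.4 -0.2 -0.1] tcp [ 0.5293 -0.0718  0.09  ] t 51.9
0.038 0.0382 0.0
0.0365 0.0365 -1.5
0.035 0.0353 2.5
0.0335 0.0337 5.0
0.032 0.0322 3.6
0.0305 0.0306 3.5
0.029 0.0303 13.5
0.0275 0.0302 24.7
0.026 0.0301 34.9
[ 0.3974 -0.3197] [78.5 75.3] yaw -0.28 z 0.011 [30. 98.] 3721
[ 0.528  -0.0724] [80. 60.] yaw 1.498 z 0.0291 [238. 191.] 3019
[0.5418 0.1232] [80.  58.9] yaw 1.502 z 0.0292 [393. 190.] 2970
[0.7059 0.3486] [143.1 100. ] yaw -1.394 z 0.0275 [552. 292.] 2938
arms (np.float64(0.7815309190361489), np.int64(1353))
```

Two are flush. Third tablet goes into well2.

Run:
```python
from h import *
b,*_=tabs(); t=min(b,key=lambda x:np.hypot(*(x["c"]-[.3995,-.314]))); show([t])
if pick(t["c"],t["yaw"]):
    place(2) and press(2)
view(); b,im,zm,W=tabs(); show(blobs((tabmask(im)>0),W,500)); print("arms",arms(W,zm)); cv2.imwrite("pics/w3.png",im)
```

```text
[ 0.3995 -0.3135] [80.  62.3] yaw -0.283 z 0.0111 [32. 98.] 3588
grip w 0.0596 gf 40.0 F [-0.7  0.1  3.1] tcp [ 0.3998 -0.3138  0.0035] t 61.5
lift w 0.0596 gf 40.0 F [-0.4  0.8 -1.6] tcp [ 0.399  -0.3131  0.0745] t 62.2
over w 0.0593 gf 40.0 F [-0.1 -0.4  0.2] tcp [0.4388 0.0324 0.0748] t 63.5
down w 0.0591 gf 40.0 F [ 0.5  1.  -1. ] tcp [0.4384 0.0329 0.0278] t 65.3
press w 0.0003 gf 0.0 F [ 0.2 -0.9  0.3] tcp [0.4387 0.0329 0.09  ] t 67.7
0.038 0.0382 -0.8
0.0365 0.0365 0.8
0.035 0.0352 3.1
0.0335 0.0336 3.8
0.032 0.0321 1.9
0.0305 0.0305 3.9
0.029 0.0303 15.2
0.0275 0.0302 29.5
[0.4377 0.0339] [83.8 61.3] yaw -0.074 z 0.0292 [316. 110.] 3630
[ 0.5281 -0.0724] [80.  60.3] yaw 1.496 z 0.0291 [238. 192.] 3033
[0.5417 0.1233] [80.4 58.8] yaw 1.502 z 0.0292 [393. 192.] 2981
[0.7    0.3458] [149.8  90. ] yaw 1.556 z 0.0275 [552. 292.] 2980
arms (np.float64(0.778621207594875), np.int64(1357))
```

View pics/w3.png

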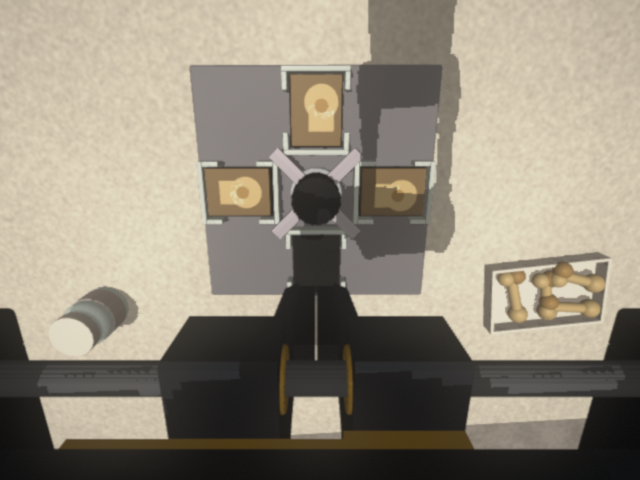

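All three tablets sit flush in the wells at (240,192), (318,110) and (395,192). The bench holds no more. Screwing home.

Run:
```python
from h import *
for y0,d in((.6,-1.25),(.6,-1.2)):
    turn(y0,d)
    view(); b,im,zm,W=tabs(); print("arms",arms(W,zm),manip.state()["clock"])
show(blobs((tabmask(im)>0),W,500)); cv2.imwrite("pics/w4.png",im)
```

```text
w 0.0553 gf 35.005454644560814 [ 3.3  3.2 -1.3]
yaw end -0.645 moment [ 0.5  -0.62 -0.14] F [ 5.3  1.5 -5.4] gf 35.011055544018745 78.2667
arms (np.float64(-0.4650187224540069), np.int64(1358)) 81.5583
w 0.0553 gf 35.005439165979624 [ 3.1  3.  -1.6]
yaw end -0.594 moment [-0.24 -0.8  -0.09] F [ 4.7 -1.9 -3.2] gf 34.99450793489814 86.425
arms (np.float64(0.005103331393986521), np.int64(1341)) 89.675
[0.4387 0.034 ] [79.4 61.4] yaw -0.074 z 0.0292 [316. 109.] 3467
[ 0.5279 -0.0724] [80.  59.3] yaw 1.501 z 0.0291 [238. 190.] 2808
[0.5422 0.1238] [81.3 59.7] yaw 1.501 z 0.0292 [393. 190.] 2806
[0.7008 0.3465] [153.6  92.1] yaw 1.503 z 0.0274 [551. 290.] 2982
```

View pics/w4.png

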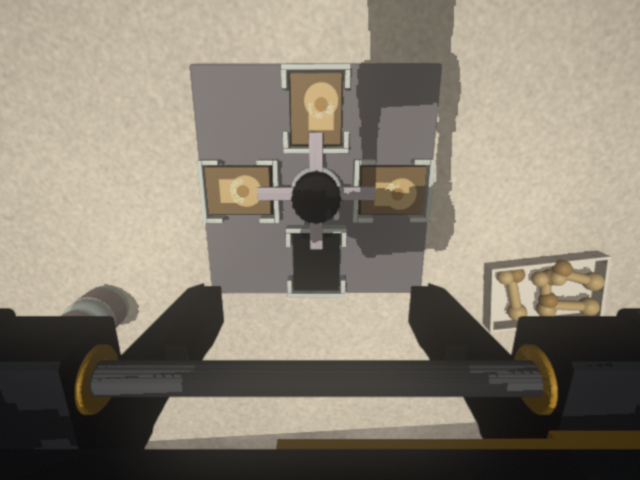

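The keeper arms lie along the plus over the flush tablets, so the cap is home. Handing in.

```bash
python3 -c "
from h import *
print(order.close_job())"
```

```text
the job is handed in; nothing more can be done
None
```

I handed the job in: the three tablets found on the bench are pressed flush, each in its own well, and the cap is screwed fully home (0.005 rad by the last camera measurement). The tray, jar and balance were not touched; the judge's verdict was not shown.

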